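# Raise the printing screen to its index and hold it there

## Robot

A 7-joint arm with a two-finger parallel gripper is mounted at the origin on a cart in front of the work surface, level with it; the furniture and walls round the work are solid. World frame = base frame: x ahead of the robot, y to its left, z up, the work surface at z = 0. Lengths are in m, angles in rad, forces in N, time in s.
With the tool pointing down it reaches from about 0.425 to 1.025 m from the base axis. Payload 9.4 kg.
Tool frame: the origin (TCP) lies at the very end of the fingers, on their centre line; the grasp point (between the pads) lies 19 mm behind it; y points along the fingers, z is the direction in which the jaws open and shut, and the axes are right-handed (so a half turn about y gives the same grasp; the last joint's range is limited). The gripper opens to 93 mm and grips with 3 to 60 N. Pads are 15 mm wide; open, the fingers measure 128 mm over their backs; the gripper's body (75 mm by 188 mm) begins 65 mm behind the grasp point.
Start: joints at [-1.372, 0.599, -0.003, 1.599, 0.002, 0.943, -0.08], TCP at [0.197, 0.698, 0.219] pointing down, gripper open.
Joint ranges: [-2.57, 2.57], [-0.35, 1.97], [-1.29, 1.29], [0.11, 2.56], [-1.05, 4.19], [0.11, 1.86], [-2.63, 2.63]. Speed limits (rad/s): [2.22, 2.22, 3.01, 3.01, 3.14, 3.14, 3.14].

## Interface

Orientations are given as a unit quaternion [x, y, z, w].
In Python, from workcell import ctrl, snapshot, camera_info, workorder gives the robot as it stands.
- The arm moves only by the tool jog_arm, never from a script. Its argument "plan" is a list of rows, each a list of 3 entries, a list of its own where there are three numbers: the closure, from 0 (fully open) to 1 (shut), then the shift along the tool's x, y, z in units of 10 cm (1.0 is 10 cm), then the turn, a rotation vector about the tool's x, y, z in units of 180 degrees (1.0 is 180 degrees). In form: [[claw, [dx, dy, dz], [wx, wy, wz]], ...]. A call has exactly 5 rows; each row is the pose to reach, as a shift and turn from the pose commanded when the call began, along the tool's axes at that moment, turning the shorter way round; what a row does not reach only later rows make up. A row lasts 1/10 s, in which the tool goes at most 50 mm and 8.59 degrees, less where a joint would pass 70% of its speed; a pose out of reach is approached as far as the arm can. A call with a number of a shift or a turn outside -1 to 1 is refused whole. A call with a gripper value outside its range is refused whole. The fingers move at their own pace and stop on an object; "force" is the grip in N (left out, the last holds). Time passes only in rows, so rows that repeat a pose let the fingers close, or fill a call up. It gives the time, the measured TCP pose, the force and the opening at its end, in the units of the state.
- ctrl.get_obs(): the state, without advancing time (a new reading comes with each control period).
- snapshot(name): name is "scene" or "side" or "wrist"; returns (picture, depth): 384x512x3 uint8, red, green, blue; 384x512 float32, m along the optical axis (not along the pixel's ray), 0 where there is no reading.
- camera_info(name): a dict with "mtx" (3x3 intrinsics, pixels), "R" (3x3) and "t" (3): a world point X has camera coordinates R X + t. Camera axes: x right, y down, z forward; pixel columns grow to the right and rows downward; lengths in m; the calibration is good to about 2 mm. A picture is of the moment at which its call begins: read the wrist's pose just before it. camera_info takes no time and is no camera call; for the wrist camera it gives the pose at the moment of the call.
- workorder.close_job(): hands the job in, once; it reports no verdict.
The state is a dict: "time": time; "qpos": joint angles; "joint_vel": joint speeds; "joint_torque": joint torques, N m; "ee_pos": TCP position; "orientation": TCP orientation; "ft_force": force on the tool from outside, world axes, zero at the start; "torque": the same for the moment, N m; "width": finger opening in m.
Only numpy, scipy, OpenCV 4.12 (cv2) and the standard library are available. Lean on these libraries where they do the work, as an engineer would, in place of code of your own. Each camera call takes 0.05 s, during which the arm holds its last target. There are 200 camera calls.

## Task

The card under the screen has been printed and must be slid out: first lift the squeegee up and off its two hooks on the screen and set it down in the black tray, not dropped, so that it cannot fall out when the screen tips. Then raise the screen by its lift bar until its brass pointer meets the brass index clamped on the quadrant (higher and the ink runs back to the hinge), and finish while still holding it there, without ever letting it drop. Leave the tape roll and the glass jar where they are.

Things in the scene. Friction and masses are not known exactly. Their poses are not given: they have to be found in the camera images.
- press: small screen printing press for cards, screwed down: plywood board 250 x 250 mm, top 21 mm above the table. Origin: centre of its underside, on the table; x from the front (lift bar) to the back (hinge), y along the hinge line to the side with the quadrant, z up. Hinge line along y at x +95, z +40 mm.
- screen (a joint): angle of the hinged screen, rad: 0 = down flat on the press (as it starts), grows as its front is raised, at most 1.25. Wooden frame 205 (x) x 190 mm (y), bars 22 mm wide, top face 48 mm above the table when down, grey mesh on its underside (27 mm above the table). About 0.75 kg, the hinge is free: it falls shut when let go.
- lift_bar: grip of the lift bar at the front of the screen: round rubber tube, 12 mm thick, 78 mm long (y), between two aluminium posts 88 mm apart, 30 mm free gap to the frame, 40 mm above the bare table when down. Origin: its middle, 251 mm from the hinge line, level with it when down; y along it. The tube turns freely about its own axis, so a gripper on it need not tip with the screen.
- pointer_tip (a point): tip of the brass pointer fixed to the quadrant side of the screen; it swings with the screen along the inside of the quadrant, 86 mm from the hinge line. Its axes are the screen's.
- index (a joint): where the brass index is clamped on the quadrant, rad, on the same scale as joint screen: pointer and index meet when the two are equal. Set beforehand between 0.45 and 0.85; it stays put.
- index_tip (a point): inner tip of the brass index (21 x 9 mm block with a 13 mm thumb nut), 86 mm from the hinge line; axes as the screen has them when it stands at the index. It is clamped on the quadrant, a slotted steel arc of 103 mm outer radius about the hinge line, upright on the board at the press's y = +113 mm, top 135 mm above the table: carry things over it.
- squeegee: squeegee hung in the screen, 0.16 kg: wooden handle 110 mm long (y), 22 thick (x), 32 high, 8 mm rubber blade below, and an 8 mm steel rod lengthwise through it that sticks out to 92 mm each side, with 13 mm end knobs. Origin: middle of the rod; z up as it hangs. Handle from 14 mm above to 18 mm below it, blade edge 36 mm below. Set on its blade and let go, it topples on its side.
- hooks (a point): midpoint of the squeegee's resting place: its rod lies in two upturned steel wire hooks on the screen's side bars, 168 mm apart along y, 85 mm from the hinge line; this point is on the rod's axis, 68 mm above the table. The hooks are open upwards, their tips 10 mm above the rod's axis, about 2 mm play: lift straight up 20 mm or more to clear them.
- tray: black tray on the table, does not move: 244 (its x) x 162 mm (its y), rim 16 mm high, 13 wide; inner floor 218 x 136 mm, 2 mm above the table. Origin: centre of its underside. The squeegee, 197 mm over its knobs, fits in only with its length along the tray's x.
- tape_roll: bystander: roll of cream masking tape lying flat, 103 mm across, 25 mm high; origin at the centre of its underside
- jar: bystander: glass jar, 56 mm across, 71 mm high; origin at the centre of its underside

How it is judged:
On the way, in this order (a step that is already met when the one before it is completed fails the run):
1. the squeegee is lifted clear of its hooks while the screen stays down (z of squeegee in the frame of press above 0.1 m and contact force between the fingers and squeegee above 0.5 N and value of joint screen below 0.09 rad), for 0.1 s.
2. the squeegee is lowered into the tray in the gripper, not dropped (x of squeegee in the frame of tray between -0.055 and 0.055 m and y of squeegee in the frame of tray between -0.065 and 0.065 m and z of squeegee in the frame of tray below 0.055 m and contact force between the fingers and squeegee above 0.3 N and value of joint screen below 0.09 rad), for 0.05 s.
3. the squeegee is let go and lies still in the tray, the screen still down (x of squeegee in the frame of tray between -0.055 and 0.055 m and y of squeegee in the frame of tray between -0.065 and 0.065 m and z of squeegee in the frame of tray below 0.055 m and contact force between the fingers and squeegee below 0.1 N and linear speed of squeegee below 0.03 m/s and value of joint screen below 0.09 rad), for 0.2 s.
At the end, for the whole second after the job is handed in: The squeegee lies let go and still in the tray (rod's middle within 55 mm of the tray's centre along it, 65 mm across, under 55 mm above the table); the fingers hold the screen still at its lift bar (over 1 N), pointer within 0.07 rad of the index (x of squeegee in the frame of tray between -0.055 and 0.055 m and y of squeegee in the frame of tray between -0.065 and 0.065 m and z of squeegee in the frame of tray below 0.055 m and contact force between the fingers and squeegee below 0.1 N and linear speed of squeegee below 0.03 m/s and angle between the x axis of pointer_tip and the x axis of index_tip, either way round below 0.07 rad and value of joint screen above 0.35 rad and velocity of joint screen between -0.05 and 0.05 rad/s and contact force between the fingers and lift_bar above 1 N and contact force between lift_bar and tape_roll below 0.1 N and contact force between lift_bar and jar below 0.1 N); the arm keeps its last pose, push and grip.
It fails at once if the screen is raised (more than 0.09 rad) before the squeegee is in the tray (value of joint screen above 0.09 rad and not (x of squeegee in the frame of tray between -0.055 and 0.055 m and y of squeegee in the frame of tray between -0.065 and 0.065 m and z of squeegee in the frame of tray below 0.055 m)).
It fails at once if the raised screen is let drop (falls faster than 1.5 rad/s) (value of joint screen above 0.15 rad and velocity of joint screen below -1.5 rad/s).
It fails at once if the screen is swung up more than 0.2 rad (11 degrees) past the index (z of pointer_tip in the frame of index_tip above 0.0171 m).
It fails at once if the tape roll or the glass jar is moved by more than 25 mm (distance of any of tape_roll, jar from where it was at the start of the episode above 0.025 m).
It also fails if it takes over 59 s, if anything falls off the work surface, if the arm or the gripper's body presses on something with over 40 N, if the wrist force passes 120 N, or if a joint passes its speed limit or range.

## Working session

There is one attempt and no reset: what is moved stays moved. The work goes in short steps, Python scripts to look and compute and a tool call to move; the robot and the scene stay as the last step left them, time stands still between calls to the robot, and variables do not carry over. Pictures are saved under pics/ and viewed, about 8 in all and at most 12, crops included, and the job is handed in when it is done.

Besides the shell and the picture viewer there is one more tool, called after "Call:" by a JSON object that holds its "name" and its "arguments", one argument or row to a line. jog_arm: Moves the arm, as the interface text tells. Its arguments: {"type":"object","properties":{"plan":{"type":"array","items":{"type":"array"}},"force":{"type":"number"}},"required":["plan"]}

```bash
ls; mkdir -p pics
python3 - <<'E'
from workcell import ctrl, snapshot, camera_info
import numpy as np, cv2
o=ctrl.get_obs(); print(o)
for n in("scene","side"):
    p,d=snapshot(n); np.savez(f"pics/{n}0.npz",p=p,d=d,**camera_info(n)); c=camera_info(n); print(n,c)
    cv2.imwrite(f"pics/{n}0.png",p[:,:,::-1])
E
```

```text
pics
{'time': 0.0, 'qpos': array([-1.37169809,  0.60011494, -0.00256243,  1.60013297,  0.00179995,
        0.94285825, -0.07978744]), 'joint_vel': array([ 4.37812663e-04,  4.28782976e-04,  1.43586845e-04,  9.94280259e-04,
        9.32512956e-05, -9.85062378e-05,  7.87428881e-05]), 'joint_torque': array([ 1.85408871e-04, -7.65058708e+01,  1.49694577e+00, -2.52363253e+01,
       -5.24300127e-02,  1.67940126e-02,  1.54903232e-04]), 'ee_pos': array([0.19730303, 0.6971382 , 0.21776593]), 'orientation': array([ 0.70093177, -0.09719842,  0.09714198, -0.69986467]), 'ft_force': array([-0.38629659, -0.53348212,  0.32677729]), 'torque': array([ 0.02950728,  0.03205993, -0.03152133]), 'width': 0.09282172090536456}
scene {'mtx': array([[470.27370072,   0.        , 256.57251403],
       [  0.        , 470.27370072, 184.08679263],
       [  0.        ,   0.        ,   1.        ]]), 'R': array([[-0.88151995, -0.47187908,  0.01589666],
       [-0.21687091,  0.37477155, -0.9013952 ],
       [ 0.41939192, -0.79804537, -0.43270544]]), 't': array([0.55488332, 0.12513187, 1.18233265])}
side {'mtx': array([[385.29398595,   0.        , 261.85394264],
       [  0.        , 385.29398595, 195.31738499],
       [  0.        ,   0.        ,   1.        ]]), 'R': array([[ 0.94979259, -0.31259501, -0.01335667],
       [-0.19204244, -0.54873878, -0.81363718],
       [ 0.24700959,  0.77535161, -0.58121953]]), 't': array([-0.41705611,  0.27634338,  0.73032412])}
```

View pics/scene0.png

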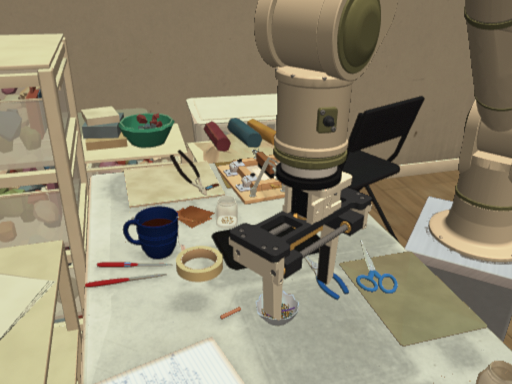

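View pics/side0.png

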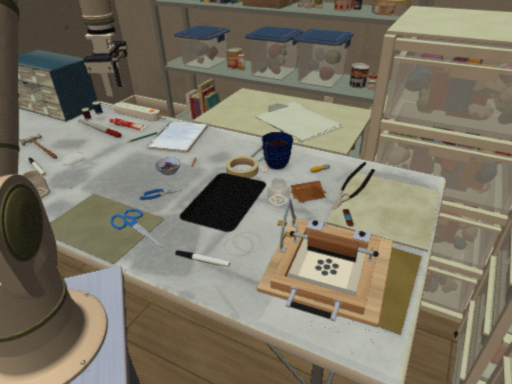

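Run:
```python
import numpy as np, cv2
p=np.load("pics/side0.npz")["p"][:,:,::-1]
cv2.imwrite("pics/crop1.png",cv2.resize(p[185:330,170:430],None,fx=3,fy=3,interpolation=cv2.INTER_CUBIC))
```

```text
(no output)
```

View pics/crop1.png

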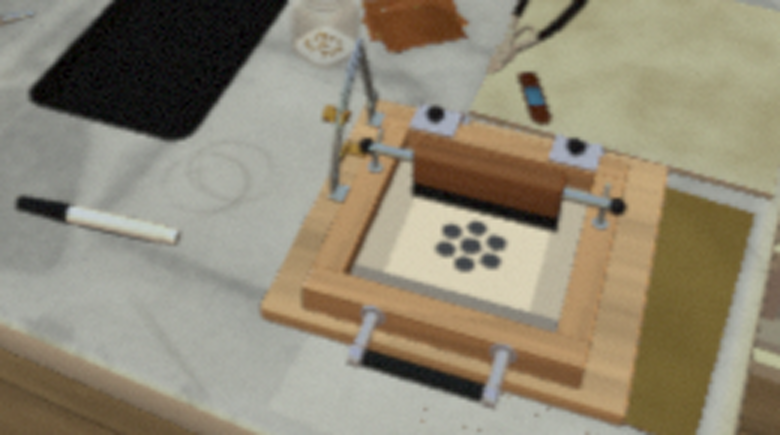

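```bash
cat > h.py <<'E'
import numpy as np, cv2
def ray(c,uv,z):
    """pixel(s) cast onto the plane at height z"""
    uv=np.atleast_2d(np.array(uv,float)); C=-c["R"].T@c["t"]
    d=np.c_[uv,np.ones(len(uv))]@np.linalg.inv(c["mtx"]).T@c["R"]
    return C+d*((z-C[2])/d[:,2])[:,None]
def proj(c,X):
    q=(np.atleast_2d(X)@c["R"].T+c["t"])@c["mtx"].T; return q[:,:2]/q[:,2:]
def dep(c,d,uv):
    out=[]
    for u,v in np.atleast_2d(uv).astype(int):
        z=d[v,u]; out.append(c["R"].T@(z*np.linalg.inv(c["mtx"])@[u,v,1]-c["t"]))
    return np.array(out)
E
python3 - <<'E'
from h import *
np.set_printoptions(precision=4,suppress=True)
s=np.load("pics/side0.npz"); p,d=s["p"],s["d"]
f=lambda L:np.array(L)/3+[170,185]
k=ray(s,f([(366,146),(617,206)]),.068); print("knobs",k,k.mean(0),np.linalg.norm(k[0]-k[1]))
b=ray(s,f([(365,358),(485,392)]),.043); print("bar",b,b.mean(0))
c=ray(s,f([(263,308),(625,418),(667,170)]),.021); print("board",c,np.linalg.norm(c[0]-c[1]),np.linalg.norm(c[2]-c[1]))
y=(k[0]-k[1])[:2]; print("yaw y axis",np.arctan2(y[1],y[0]), "board",np.arctan2(*(c[0]-c[1])[1::-1]))
m=(p.max(2)<45).astype(np.uint8); m[:160]=0; m[240:]=0;m[:,:170]=0;m[:,280:]=0
cs=max(cv2.findContours(m,0,1)[0],key=cv2.contourArea)
P=ray(s,cs[:,0],.016)[:,:2].astype(np.float32); print("tray",cv2.minAreaRect(P),cv2.boxPoints(cv2.minAreaRect(P)))
# index, pointer brass
hsv=cv2.cvtColor(p,cv2.COLOR_RGB2HSV)
print("tape/jar depth",dep(s,d,[(242,163),(278,198),(276,186)]))
print("index",dep(s,d,f([(333,113),(345,150)])))
E
```

```text
knobs [[ 0.5311  0.0594  0.068 ]
 [ 0.6739 -0.0574  0.068 ]] [0.6025 0.001  0.068 ] 0.18451515959355552
bar [[ 0.4656 -0.1044  0.043 ]
 [ 0.5263 -0.1525  0.043 ]] [ 0.496  -0.1284  0.043 ]
board [[ 0.4218 -0.0256  0.021 ]
 [ 0.6099 -0.1841  0.021 ]
 [ 0.7658  0.0048  0.021 ]] 0.24595615469401705 0.244824043158964
yaw y axis 2.4559263498712696 board 2.441778148182939
tray ((0.43378540873527527, 0.31043604016304016), (0.23997682332992554, 0.1563151776790619), 49.35974884033203) [[0.2963 0.2703]
 [0.4149 0.1685]
 [0.5712 0.3506]
 [0.4526 0.4524]]
tape/jar depth [[0.5366 0.5021 0.0032]
 [0.5634 0.2378 0.0375]
 [0.5614 0.2487 0.0697]]
index [[0.5085 0.0709 0.0992]
 [0.5276 0.0924 0.0376]]
```

```bash
cat >> h.py <<'E'
from scipy.spatial.transform import Rotation as Ro
def go(pos,ang,tilt=0,axis=None):
    """shift (units of 10cm) and turn (units of 180deg) in tool axes to a tool-down pose, jaw axis at ang (deg)"""
    from workcell import ctrl
    o=ctrl.get_obs(); R=Ro.from_quat(o["orientation"]); M=R.as_matrix()
    best=None
    for a in (ang,ang+180):
        a=np.radians(a); z=np.array([np.cos(a),np.sin(a),0]); y=np.array([0,0,-1.]); T=np.c_[np.cross(y,z),y,z]
        w=(R.inv()*Ro.from_matrix(T)).as_rotvec()/np.pi
        print(" jaw %.0f"%np.degrees(a),"turn",w.round(4))
    print(" shift",(M.T@(np.array(pos)-o["ee_pos"])/.1).round(4),"q",o["qpos"].round(3),"t",o["time"],"pos",o["ee_pos"].round(4),"jawz",M[:,2].round(3),"x",M[:,0].round(3),"w",round(o["width"],4),"F",o["ft_force"].round(2))
E
python3 - <<'E'
from h import *
np.set_printoptions(suppress=True)
go([.6025,.001,.20],50.3)
E
```

```text
jaw 50 turn [0.0004 0.1328 0.0001]
 jaw 230 turn [ 0.0002 -0.8672 -0.0006]
 shift [ 5.794   0.1871 -5.5957] q [-1.372  0.6   -0.003  1.6    0.002  0.943 -0.08 ] t 0.1 pos [0.1973 0.6972 0.2179] jawz [ 0.272  0.962 -0.001] x [ 0.962 -0.272  0.   ] w 0.0934 F [-0.13 -0.16 -0.31]
```

Call:
{"name": "jog_arm", "arguments": {
  "plan": [
    [0, [0.2, 0, -0.2], [0, 0.026, 0]],
    [0, [0.4, 0.04, -0.4], [0, 0.052, 0]],
    [0, [0.6, 0.08, -0.6], [0, 0.08, 0]],
    [0, [0.8, 0.12, -0.8], [0, 0.106, 0]],
    [0, [1.0, 0.18, -1.0], [0, 0.133, 0]]
  ]
}}

```text
time: 0.6
ee_pos: [0.2669, 0.573, 0.2004]
orientation: [0.665, -0.241, 0.241, -0.665]
ft_force: [-0.3, -0.3, -0.1]
width: 0.0934
```

Run:
```python
from h import *
go([.6025,.001,.20],50.3)
```

```text
jaw 50 turn [ 0.     -0.0013  0.    ]
 jaw 230 turn [-1.000e-04  9.987e-01  0.000e+00]
 shift [ 6.2454e+00  4.7000e-03 -2.2317e+00] q [-1.297  0.508  0.107  1.845 -0.073  0.793 -0.278] t 0.6 pos [0.2669 0.573  0.2004] jawz [ 0.642  0.767 -0.   ] x [ 0.767 -0.642  0.   ] w 0.0934 F [-0.3  -0.26 -0.14]
```

Call:
{"name": "jog_arm", "arguments": {
  "plan": [
    [0, [0.25, 0, -0.1], [0, 0, 0]],
    [0, [0.5, 0, -0.2], [0, 0, 0]],
    [0, [0.75, 0, -0.3], [0, 0, 0]],
    [0, [1.0, 0, -0.36], [0, 0, 0]],
    [0, [1.0, 0, -0.36], [0, 0, 0]]
  ]
}}

```text
time: 1.1
ee_pos: [0.3227, 0.4791, 0.2006]
orientation: [0.665, -0.241, 0.242, -0.664]
ft_force: [-0.7, 0.1, -0.1]
width: 0.0929
```

Call:
{"name": "jog_arm", "arguments": {
  "plan": [
    [0, [0.2, 0, -0.08], [0, 0, 0]],
    [0, [0.4, 0, -0.16], [0, 0, 0]],
    [0, [0.6, 0, -0.24], [0, 0, 0]],
    [0, [0.8, 0, -0.3], [0, 0, 0]],
    [0, [1.0, 0, -0.36], [0, 0, 0]]
  ]
}}

```text
time: 1.6
ee_pos: [0.374, 0.391, 0.2005]
orientation: [0.665, -0.24, 0.24, -0.665]
ft_force: [0.1, 0.2, 0.7]
width: 0.0935
```

Call:
{"name": "jog_arm", "arguments": {
  "plan": [
    [0, [0.2, 0, -0.08], [0, 0, 0]],
    [0, [0.4, 0, -0.16], [0, 0, 0]],
    [0, [0.6, 0, -0.24], [0, 0, 0]],
    [0, [0.8, 0, -0.3], [0, 0, 0]],
    [0, [1.0, 0, -0.36], [0, 0, 0]]
  ]
}}

```text
time: 2.1
ee_pos: [0.4281, 0.2994, 0.2005]
orientation: [-0.665, 0.24, -0.24, 0.665]
ft_force: [-0.1, 1.1, 0.2]
width: 0.0927
```

Call:
{"name": "jog_arm", "arguments": {
  "plan": [
    [0, [0.2, 0, -0.08], [0, 0, 0]],
    [0, [0.4, 0, -0.16], [0, 0, 0]],
    [0, [0.6, 0, -0.24], [0, 0, 0]],
    [0, [0.8, 0, -0.3], [0, 0, 0]],
    [0, [1.0, 0, -0.36], [0, 0, 0]]
  ]
}}

```text
time: 2.6
ee_pos: [0.4822, 0.2078, 0.2005]
orientation: [-0.665, 0.24, -0.24, 0.665]
ft_force: [0.4, 0.2, -0.1]
width: 0.0931
```

Run:
```python
from h import *
from workcell import snapshot,camera_info
go([.6025,.001,.20],50.3)
for n in("scene","wrist"):
    c=camera_info(n);p,d=snapshot(n); np.savez(f"pics/{n}1.npz",p=p,d=d,**c)
    cv2.imwrite(f"pics/{n}1.png",p[:,:,::-1])
```

```text
jaw 50 turn [-0.      0.0001 -0.0001]
 jaw 230 turn [-1.000e-04 -9.999e-01  0.000e+00]
 shift [ 2.2466  0.0043 -0.8235] q [-0.603  0.387  0.119  2.079 -0.072  0.679  0.442] t 2.6 pos [0.4822 0.2078 0.2005] jawz [0.639 0.77  0.   ] x [ 0.77  -0.639 -0.   ] w 0.0931 F [ 0.41  0.16 -0.09]
```

View pics/wrist1.png

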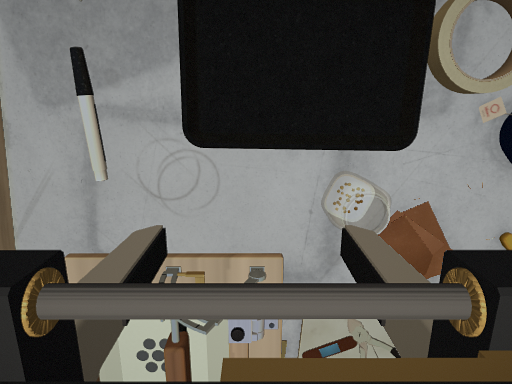

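Call:
{"name": "jog_arm", "arguments": {
  "plan": [
    [0.2, [0.2, 0, -0.08], [0, 0, 0]],
    [0.4, [0.4, 0, -0.16], [0, 0, 0]],
    [0.4, [0.6, 0, -0.24], [0, 0, 0]],
    [0.4, [0.8, 0, -0.3], [0, 0, 0]],
    [0.4, [1.0, 0, -0.36], [0, 0, 0]]
  ]
}}

```text
time: 3.2
ee_pos: [0.5359, 0.117, 0.2005]
orientation: [-0.665, 0.24, -0.24, 0.665]
ft_force: [-0.3, 0.5, 0.2]
width: 0.0584
```

Call:
{"name": "jog_arm", "arguments": {
  "plan": [
    [0.4, [0.3, 0, -0.12], [0, 0, 0]],
    [0.4, [0.6, 0, -0.24], [0, 0, 0]],
    [0.4, [0.85, 0, -0.34], [0, 0, 0]],
    [0.4, [1.0, 0, -0.4], [0, 0, 0]],
    [0.4, [1.0, 0, -0.4], [0, 0, 0]]
  ]
}}

```text
time: 3.7
ee_pos: [0.5878, 0.0205, 0.2004]
orientation: [0.665, -0.241, 0.241, -0.665]
ft_force: [0.5, -0.2, -0.0]
width: 0.0557
```

Run:
```python
from h import *
from workcell import snapshot,camera_info
go([.6025,.001,.20],50.3)
c=camera_info("wrist")
T=[]
for n in("scene","wrist","side"):
    c=camera_info(n);p,d=snapshot(n); np.savez(f"pics/{n}2.npz",p=p,d=d,**c)
    cv2.imwrite(f"pics/{n}2.png",p[:,:,::-1]); T.append(p)
```

```text
jaw 50 turn [ 0.0001 -0.0009  0.0001]
 jaw 230 turn [-2.000e-04  9.991e-01  1.000e-04]
 shift [ 0.2379  0.004  -0.0549] q [-0.223  0.458  0.13   1.945 -0.084  0.744  0.831] t 3.7 pos [0.5878 0.0205 0.2004] jawz [ 0.641  0.768 -0.   ] x [ 0.768 -0.641  0.   ] w 0.0557 F [ 0.48 -0.16 -0.01]
```

View pics/wrist2.png

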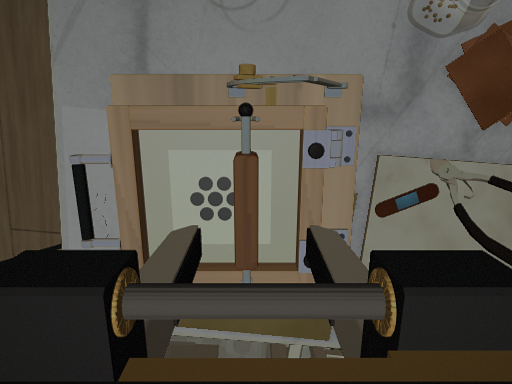

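Run:
```python
from h import *
np.set_printoptions(precision=4,suppress=True)
s=np.load("pics/wrist2.npz"); p,d=s["p"],s["d"]
print("knob",ray(s,[(246,110)],.068),"handle ends top",ray(s,[(246.5,153),(246.5,269)],.08),"handle edges",ray(s,[(235.5,210),(258,210)],.082))
print("bar top/bot",ray(s,[(78,165),(86,238)],.042),dep(s,d,[(78,175),(86,230)]))
b=ray(s,[(112,75),(361,75)],.021);print("board",b,np.degrees(np.arctan2(*(b[1]-b[0])[1::-1])))
print("index nut depth",dep(s,d,[(247,70),(247,75),(246,84),(271,93)]))
t=np.load("pics/side2.npz")
print(proj(t,[[.6025,.001,.068]]))
```

```text
knob [[0.5328 0.0589 0.068 ]] handle ends top [[ 0.5604  0.0365  0.08  ]
 [ 0.6442 -0.0339  0.08  ]] handle edges [[ 0.5929 -0.0035  0.082 ]
 [ 0.6057  0.0119  0.082 ]]
bar top/bot [[ 0.4675 -0.1021  0.042 ]
 [ 0.5253 -0.1527  0.042 ]] [[ 0.4749 -0.1079  0.045 ]
 [ 0.5193 -0.1436  0.0458]]
board [[ 0.4237 -0.0216  0.021 ]
 [ 0.579   0.1651  0.021 ]] 50.249116660422125
index nut depth [[0.5105 0.0794 0.0943]
 [0.5132 0.0771 0.0925]
 [0.5178 0.0722 0.0939]
 [0.5358 0.0859 0.0418]]
[[332.4452 243.347 ]]
```

Call:
{"name": "jog_arm", "arguments": {
  "plan": [
    [0.4, [0.12, 0.1, -0.03], [0, 0, 0]],
    [0.4, [0.24, 0.3, -0.055], [0, 0, 0]],
    [0.4, [0.24, 0.6, -0.055], [0, 0, 0]],
    [0.4, [0.24, 0.85, -0.055], [0, 0, 0]],
    [0.4, [0.24, 1.0, -0.055], [0, 0, 0]]
  ],
  "force": 25
}}

```text
time: 4.35
ee_pos: [0.6012, 0.0021, 0.0981]
orientation: [0.665, -0.241, 0.239, -0.665]
ft_force: [-0.2, 0.9, -0.4]
width: 0.0558
```

Run:
```python
from h import *
go([.6024,.001,.053],50.3)
```

```text
jaw 50 turn [ 0.0005  0.0001 -0.0005]
 jaw 230 turn [-8.000e-04 -9.999e-01 -8.000e-04]
 shift [ 0.0169  0.4512 -0.0006] q [-0.165  0.61   0.1    1.991 -0.11   0.548  0.889] t 4.35 pos [0.6012 0.0021 0.0981] jawz [ 0.639  0.77  -0.002] x [ 0.77  -0.639 -0.002] w 0.0558 F [-0.25  0.91 -0.42]
```

Call:
{"name": "jog_arm", "arguments": {
  "plan": [
    [0.4, [0, 0.15, 0], [0, 0, 0]],
    [0.4, [0, 0.3, 0], [0, 0, 0]],
    [0.4, [0, 0.46, 0], [0, 0, 0]],
    [0.6, [0, 0.46, 0], [0, 0, 0]],
    [0.75, [0, 0.46, 0], [0, 0, 0]]
  ]
}}

```text
time: 4.85
ee_pos: [0.6019, 0.002, 0.0543]
orientation: [0.665, -0.24, 0.24, -0.665]
ft_force: [-0.2, -0.1, 0.4]
width: 0.0442
```

Call:
{"name": "jog_arm", "arguments": {
  "plan": [
    [1, [0, 0, 0], [0, 0, 0]],
    [1, [0, 0, 0], [0, 0, 0]],
    [1, [0, 0, 0], [0, 0, 0]],
    [1, [0, 0, 0], [0, 0, 0]],
    [1, [0, 0, 0], [0, 0, 0]]
  ]
}}

```text
time: 5.35
ee_pos: [0.6023, 0.0018, 0.0551]
orientation: [-0.665, 0.24, -0.241, 0.665]
ft_force: [-1.2, 0.5, 4.3]
width: 0.0224
```

Call:
{"name": "jog_arm", "arguments": {
  "plan": [
    [1, [0, -0.06, 0], [0, 0, 0]],
    [1, [0, -0.14, 0], [0, 0, 0]],
    [1, [0, -0.25, 0], [0, 0, 0]],
    [1, [0, -0.4, 0], [0, 0, 0]],
    [1, [0, -0.55, 0], [0, 0, 0]]
  ]
}}

```text
time: 5.85
ee_pos: [0.6021, 0.0018, 0.1109]
orientation: [-0.665, 0.24, -0.24, 0.665]
ft_force: [-0.3, -0.1, -0.8]
width: 0.0217
```

Call:
{"name": "jog_arm", "arguments": {
  "plan": [
    [1, [0, -0.2, 0], [0, 0, 0]],
    [1, [0, -0.4, 0], [0, 0, 0]],
    [1, [0, -0.6, 0], [0, 0, 0]],
    [1, [0, -0.8, 0], [0, 0, 0]],
    [1, [0, -0.8, 0], [0, 0, 0]]
  ]
}}

```text
time: 6.35
ee_pos: [0.6034, 0.0018, 0.1929]
orientation: [-0.664, 0.239, -0.242, 0.666]
ft_force: [0.8, -0.4, -1.8]
width: 0.0219
```

Run:
```python
from h import *
from workcell import snapshot,camera_info
go([.4338,.3104,.19],-40.6)
for n in("side",):
    c=camera_info(n);p,d=snapshot(n); np.savez(f"pics/{n}3.npz",p=p,d=d,**c)
    cv2.imwrite(f"pics/{n}3.png",cv2.resize(p[110:330,170:430,::-1],None,fx=2.5,fy=2.5))
```

```text
jaw -41 turn [-0.0018  0.5047 -0.    ]
 jaw 139 turn [-0.     -0.4953  0.0017]
 shift [-3.2777  0.0219  1.2879] q [-0.187  0.483  0.129  1.921 -0.089  0.738  0.871] t 6.35 pos [0.6034 0.0018 0.1929] jawz [0.639 0.769 0.004] x [ 0.769 -0.639  0.003] w 0.0219 F [ 0.76 -0.44 -1.84]
```

View pics/side3.png

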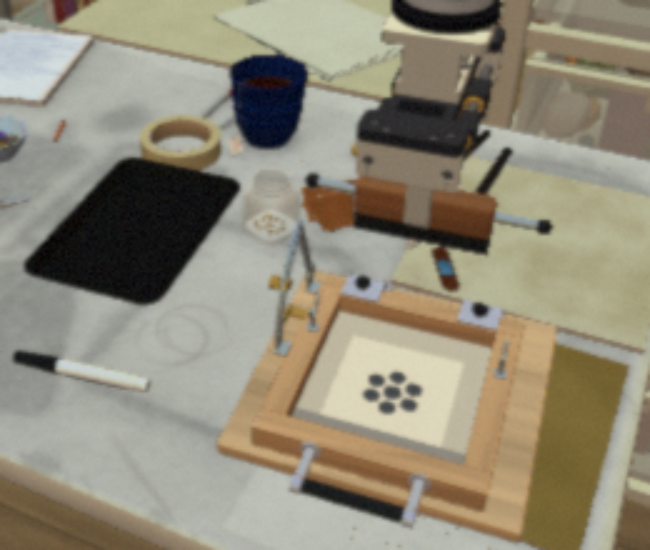

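Call:
{"name": "jog_arm", "arguments": {
  "plan": [
    [1, [-0.15, 0, 0.06], [0, 0, 0]],
    [1, [-0.35, 0, 0.14], [0, 0, 0]],
    [1, [-0.55, 0, 0.22], [0, 0, 0]],
    [1, [-0.78, 0, 0.32], [0, 0, 0]],
    [1, [-1.0, 0, 0.4], [0, 0, 0]]
  ]
}}

```text
time: 6.9
ee_pos: [0.5489, 0.0983, 0.1884]
orientation: [0.665, -0.241, 0.239, -0.665]
ft_force: [0.8, -0.3, -2.0]
width: 0.0222
```

Call:
{"name": "jog_arm", "arguments": {
  "plan": [
    [1, [-0.2, 0, 0.08], [0, 0.04, 0]],
    [1, [-0.4, 0, 0.16], [0, 0.08, 0]],
    [1, [-0.6, 0, 0.24], [0, 0.12, 0]],
    [1, [-0.8, 0, 0.32], [0, 0.16, 0]],
    [1, [-1.0, 0, 0.4], [0, 0.2, 0]]
  ]
}}

```text
time: 7.4
ee_pos: [0.4975, 0.1925, 0.1885]
orientation: [0.558, -0.436, 0.435, -0.557]
ft_force: [0.2, 0.2, -0.5]
width: 0.0218
```

Run:
```python
from h import *
go([.4338,.3104,.19],-40.6)
```

```text
jaw -41 turn [0.0006 0.3033 0.0004]
 jaw 139 turn [ 5.000e-04 -6.967e-01 -7.000e-04]
 shift [-1.298  -0.0143 -0.3324] q [-0.702  0.426  0.314  2.081 -0.208  0.666 -0.006] t 7.4 pos [0.4975 0.1925 0.1885] jawz [ 0.97   0.242 -0.002] x [ 0.242 -0.97   0.   ] w 0.0218 F [ 0.2   0.22 -0.53]
```

Call:
{"name": "jog_arm", "arguments": {
  "plan": [
    [1, [-0.2, 0, -0.05], [0, 0.04, 0]],
    [1, [-0.4, 0, -0.1], [0, 0.08, 0]],
    [1, [-0.6, 0, -0.15], [0, 0.12, 0]],
    [1, [-0.8, 0, -0.2], [0, 0.16, 0]],
    [1, [-1.0, 0, -0.25], [0, 0.2, 0]]
  ]
}}

```text
time: 7.9
ee_pos: [0.4485, 0.283, 0.1886]
orientation: [0.396, -0.586, 0.586, -0.395]
ft_force: [-0.3, 0.6, -1.3]
width: 0.0217
```

Run:
```python
from h import *
go([.4338,.3104,.12],-40.6)
```

```text
jaw -41 turn [0.0003 0.1034 0.0006]
 jaw 139 turn [ 9.000e-04 -8.966e-01 -4.000e-04]
 shift [-0.2004  0.6857 -0.2383] q [-1.029  0.447  0.506  2.095 -0.34   0.68  -0.681] t 7.9 pos [0.4485 0.283  0.1886] jawz [ 0.927 -0.375 -0.001] x [-0.375 -0.927  0.002] w 0.0217 F [-0.27  0.57 -1.27]
```

Call:
{"name": "jog_arm", "arguments": {
  "plan": [
    [1, [-0.1, 0, -0.12], [0, 0.035, 0]],
    [1, [-0.2, 0.1, -0.24], [0, 0.07, 0]],
    [1, [-0.2, 0.3, -0.24], [0, 0.103, 0]],
    [1, [-0.2, 0.5, -0.24], [0, 0.103, 0]],
    [1, [-0.2, 0.68, -0.24], [0, 0.103, 0]]
  ]
}}

```text
time: 8.4
ee_pos: [0.4337, 0.3098, 0.1198]
orientation: [0.298, -0.641, 0.642, -0.297]
ft_force: [0.3, 0.8, -1.5]
width: 0.0219
```

Run:
```python
from h import *
from workcell import snapshot,camera_info
go([.4338,.3104,.03],-40.6)
c=camera_info("side");p,d=snapshot("side"); np.savez("pics/side4.npz",p=p,d=d,**c)
cv2.imwrite("pics/side4.png",cv2.resize(p[100:250,150:350,::-1],None,fx=3,fy=3))
```

```text
jaw -41 turn [0.     0.0022 0.0008]
 jaw 139 turn [ 1.200e-03 -9.978e-01 -1.000e-04]
 shift [-0.0073  0.8977 -0.0027] q [-1.069  0.565  0.501  2.147 -0.515  0.549 -0.887] t 8.4 pos [0.4337 0.3098 0.1198] jawz [ 0.764 -0.646 -0.   ] x [-0.646 -0.764  0.002] w 0.0219 F [ 0.25  0.82 -1.48]
```

View pics/side4.png

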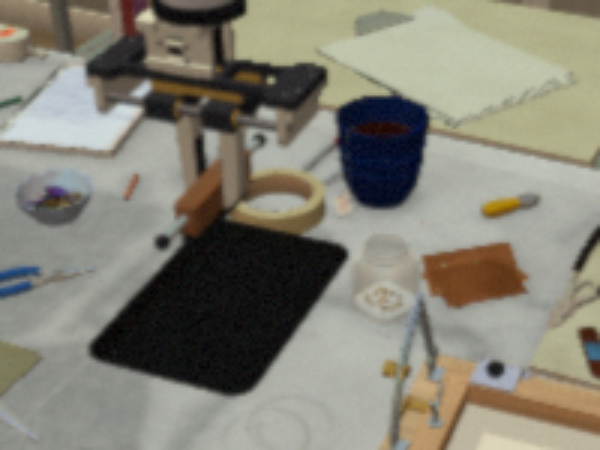

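Call:
{"name": "jog_arm", "arguments": {
  "plan": [
    [1, [0, 0.2, 0], [0, 0, 0]],
    [1, [0, 0.45, 0], [0, 0, 0]],
    [1, [0, 0.65, 0], [0, 0, 0]],
    [1, [0, 0.8, 0], [0, 0, 0]],
    [1, [0, 0.88, 0], [0, 0, 0]]
  ]
}}

```text
time: 8.95
ee_pos: [0.4344, 0.3092, 0.0323]
orientation: [0.298, -0.641, 0.642, -0.296]
ft_force: [-0.6, 0.3, -1.6]
width: 0.0218
```

Call:
{"name": "jog_arm", "arguments": {
  "plan": [
    [1, [0, 0.02, 0], [0, 0, 0]],
    [1, [0, 0.04, 0], [0, 0, 0]],
    [1, [0, 0.04, 0], [0, 0, 0]],
    [1, [0, 0.04, 0], [0, 0, 0]],
    [1, [0, 0.04, 0], [0, 0, 0]]
  ]
}}

```text
time: 9.45
ee_pos: [0.4359, 0.3097, 0.0301]
orientation: [-0.297, 0.642, -0.641, 0.298]
ft_force: [0.3, -0.2, -1.6]
width: 0.0217
```

Run:
```python
from h import *
from workcell import ctrl
go([.4338,.3104,.027],-40.6)
s=np.load("pics/side4.npz"); print((proj(s,[.434,.31,.133])-[150,100])*3)
```

```text
jaw -41 turn [-0.      0.0018 -0.0003]
 jaw 139 turn [-4.000e-04 -9.982e-01  1.000e-04]
 shift [ 0.0078  0.0312 -0.0206] q [-0.942  0.697  0.324  2.188 -0.643  0.348 -0.779] t 9.45 pos [0.4359 0.3097 0.0301] jawz [ 0.763 -0.646  0.   ] x [-0.646 -0.763 -0.001] w 0.0217 F [ 0.28 -0.2  -1.62]
[[215.96655456 187.38307128]]
```

Call:
{"name": "jog_arm", "arguments": {
  "plan": [
    [1, [0, 0.02, 0], [0, 0, 0]],
    [1, [0, 0.04, 0], [0, 0, 0]],
    [1, [0, 0.05, 0], [0, 0, 0]],
    [1, [0, 0.05, 0], [0, 0, 0]],
    [1, [0, 0.05, 0], [0, 0, 0]]
  ]
}}

```text
time: 9.95
ee_pos: [0.4357, 0.3095, 0.025]
orientation: [-0.297, 0.642, -0.641, 0.297]
ft_force: [-1.7, -0.8, 6.3]
width: 0.0219
```

Call:
{"name": "jog_arm", "arguments": {
  "plan": [
    [0.7, [0, 0, 0], [0, 0, 0]],
    [0.65, [0, 0, 0], [0, 0, 0]],
    [0.6, [0, 0, 0], [0, 0, 0]],
    [0.5, [0, 0, 0], [0, 0, 0]],
    [0.4, [0, 0, 0], [0, 0, 0]]
  ]
}}

```text
time: 10.45
ee_pos: [0.4357, 0.3094, 0.0245]
orientation: [0.297, -0.642, 0.642, -0.297]
ft_force: [-0.1, -0.6, 0.8]
width: 0.0488
```

Call:
{"name": "jog_arm", "arguments": {
  "plan": [
    [0.2, [0, 0, 0], [0, 0, 0]],
    [0, [0, 0, 0], [0, 0, 0]],
    [0, [0, 0, 0], [0, 0, 0]],
    [0, [0, 0, 0], [0, 0, 0]],
    [0, [0, 0, 0], [0, 0, 0]]
  ]
}}

```text
time: 10.95
ee_pos: [0.4357, 0.3094, 0.0246]
orientation: [0.297, -0.642, 0.642, -0.297]
ft_force: [-0.2, 0.2, 0.1]
width: 0.0885
```

Run:
```python
from h import *
from workcell import snapshot,camera_info
go([.4338,.3104,.027],-40.6)
c=camera_info("side");p,d=snapshot("side"); np.savez("pics/side5.npz",p=p,d=d,**c)
q,_=snapshot("wrist")
a=cv2.resize(p[130:250,160:320,::-1],None,fx=2.5,fy=2.5); b=cv2.resize(q[:,:,::-1],(400,300))
cv2.imwrite("pics/c5.png",np.hstack([a,b]))
```

```text
jaw -41 turn [-0.      0.0018  0.    ]
 jaw 139 turn [ 0.     -0.9982  0.    ]
 shift [ 0.0049 -0.0238 -0.0208] q [-0.934  0.705  0.313  2.189 -0.649  0.336 -0.774] t 10.95 pos [0.4357 0.3094 0.0246] jawz [ 0.763 -0.646  0.   ] x [-0.646 -0.763  0.   ] w 0.0885 F [-0.17  0.19  0.12]
```

View pics/c5.png

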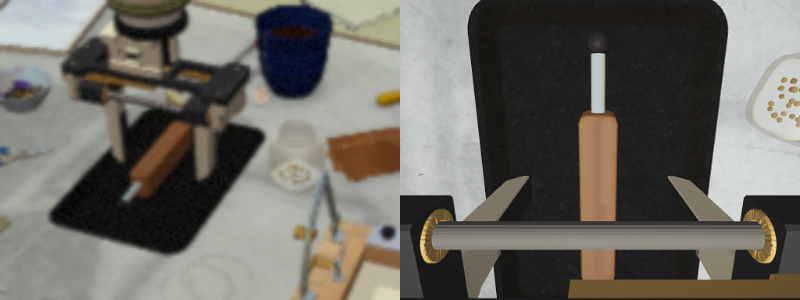

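Call:
{"name": "jog_arm", "arguments": {
  "plan": [
    [0, [0, -0.1, 0], [0, 0, 0]],
    [0, [0, -0.3, 0], [0, 0, 0]],
    [0, [0, -0.55, 0], [0, 0, 0]],
    [0, [0, -0.8, 0], [0, 0, 0]],
    [0, [0, -1.0, 0], [0, 0, 0]]
  ]
}}

```text
time: 11.55
ee_pos: [0.4358, 0.3094, 0.1266]
orientation: [-0.297, 0.642, -0.642, 0.297]
ft_force: [0.1, -0.5, -0.1]
width: 0.0926
```

Call:
{"name": "jog_arm", "arguments": {
  "plan": [
    [0, [0, -0.2, 0], [0, -0.04, 0]],
    [0, [0, -0.4, 0], [0, -0.08, 0]],
    [0, [0, -0.55, 0], [0, -0.12, 0]],
    [0, [0, -0.7, 0], [0, -0.16, 0]],
    [0, [0, -0.7, 0], [0, -0.2, 0]]
  ]
}}

```text
time: 12.05
ee_pos: [0.4364, 0.3096, 0.1972]
orientation: [0.481, -0.517, 0.517, -0.483]
ft_force: [0.0, -0.2, 0.7]
width: 0.0931
```

Run:
```python
from h import *
from workcell import snapshot,camera_info
np.set_printoptions(precision=4,suppress=True)
go([.496,-.1275,.19],50.3)
c=camera_info("side");p,d=snapshot("side"); np.savez("pics/side6.npz",p=p,d=d,**c)
hsv=cv2.cvtColor(p,cv2.COLOR_RGB2HSV); box=p[175:235,180:268].astype(int)
m=(box[...,0]-box[...,2]>30); v,u=np.nonzero(m); print(len(u))
X=dep(c,d,np.c_[u+180,v+175]); print("brown handle: median",np.median(X,0),"z pct",np.percentile(X[:,2],[5,50,95]))
a=np.radians(49.4); L=(X-[.4338,.3104,0])[:,:2]@np.array([[np.cos(a),-np.sin(a)],[np.sin(a),np.cos(a)]]); print("in tray x,y pct",np.percentile(L,[2,50,98],axis=0))
# depth in index region of earlier unobstructed view
```

```text
jaw 50 turn [-0.001  -0.3017 -0.0003]
 jaw 230 turn [ 0.0003  0.6983 -0.0012]
 shift [4.3194 0.0644 0.8994] q [-1.027  0.425  0.422  2.077 -0.27   0.688 -0.498] t 12.05 pos [0.4364 0.3096 0.1972] jawz [ 0.998 -0.07   0.002] x [-0.07  -0.998 -0.002] w 0.0931 F [ 0.01 -0.22  0.72]
393
brown handle: median [0.4334 0.3029 0.0474] z pct [0.0071 0.0474 0.0534]
in tray x,y pct [[-0.0569 -0.0123]
 [-0.0041 -0.007 ]
 [ 0.1442  0.0459]]
```

Call:
{"name": "jog_arm", "arguments": {
  "plan": [
    [0.5, [-0.15, 0, -0.2], [0, 0, 0]],
    [1, [-0.3, 0.1, -0.4], [0, 0, 0]],
    [1, [-0.3, 0.4, -0.4], [0, 0, 0]],
    [1, [-0.3, 0.7, -0.4], [0, 0, 0]],
    [1, [-0.3, 1.0, -0.4], [0, 0, 0]]
  ]
}}

```text
time: 12.6
ee_pos: [0.3978, 0.3425, 0.0941]
orientation: [0.48, -0.519, 0.519, -0.481]
ft_force: [-0.3, 0.2, 0.1]
width: 0.0579
```

Call:
{"name": "jog_arm", "arguments": {
  "plan": [
    [1, [0, 0.2, 0], [0, 0, 0]],
    [1, [0, 0.4, 0], [0, 0, 0]],
    [1, [0, 0.6, 0], [0, 0, 0]],
    [1, [0, 0.6, 0], [0, 0, 0]],
    [1, [0, 0.6, 0], [0, 0, 0]]
  ]
}}

```text
time: 13.1
ee_pos: [0.3981, 0.3419, 0.0349]
orientation: [0.481, -0.519, 0.519, -0.48]
ft_force: [0.5, -0.5, 0.1]
width: 0.018
```

Call:
{"name": "jog_arm", "arguments": {
  "plan": [
    [1, [0.05, 0, 0.07], [0, 0, 0]],
    [1, [0.1, 0, 0.14], [0, 0, 0]],
    [1, [0.15, 0, 0.21], [0, 0, 0]],
    [1, [0.2, 0, 0.27], [0, 0, 0]],
    [1, [0.24, 0, 0.32], [0, 0, 0]]
  ]
}}

```text
time: 13.6
ee_pos: [0.429, 0.3152, 0.0349]
orientation: [0.481, -0.518, 0.519, -0.481]
ft_force: [0.4, 0.1, -0.9]
width: 0.0007
```

Call:
{"name": "jog_arm", "arguments": {
  "plan": [
    [1, [0, 0, 0], [0, 0, 0]],
    [1, [0, -0.2, 0], [0, 0, 0]],
    [1, [0, -0.5, 0], [0, 0, 0]],
    [1, [0, -0.8, 0], [0, 0, 0]],
    [1, [0, -1, 0], [0, 0, 0]]
  ]
}}

```text
time: 14.1
ee_pos: [0.4282, 0.3162, 0.1363]
orientation: [-0.481, 0.518, -0.518, 0.481]
ft_force: [0.5, -0.5, 0.1]
width: 0.0006
```

Run:
```python
from h import *
from workcell import snapshot,camera_info
np.set_printoptions(precision=4,suppress=True)
go([.496,-.1275,.19],50.3)
c=camera_info("side");p,d=snapshot("side"); np.savez("pics/side6.npz",p=p,d=d,**c)
q,_=snapshot("wrist")
a=cv2.resize(p[130:250,160:320,::-1],None,fx=2.5,fy=2.5); b=cv2.resize(q[:,:,::-1],(400,300))
cv2.imwrite("pics/c6.png",np.hstack([a,b]))
```

```text
jaw 50 turn [-0.0003 -0.3032 -0.0002]
 jaw 230 turn [ 0.0002  0.6968 -0.0003]
 shift [ 4.3738 -0.5401  1.0075] q [-0.99   0.51   0.353  2.133 -0.33   0.549 -0.469] t 14.1 pos [0.4282 0.3162 0.1363] jawz [ 0.997 -0.075  0.001] x [-0.075 -0.997 -0.001] w 0.0006 F [ 0.51 -0.49  0.1 ]
```

View pics/c6.png

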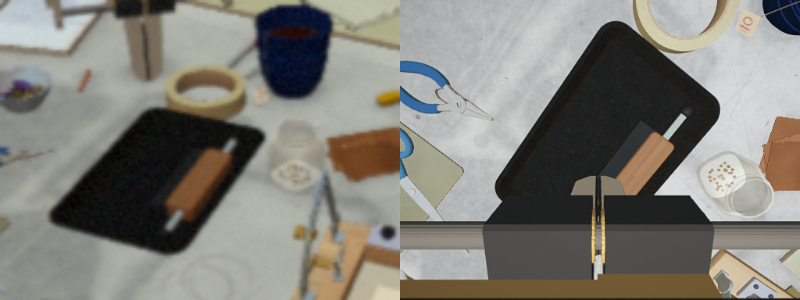

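Call:
{"name": "jog_arm", "arguments": {
  "plan": [
    [1, [0, -0.2, 0.0], [0, -0.04, 0]],
    [1, [0.2, -0.4, 0.05], [0, -0.08, 0]],
    [1, [0.4, -0.54, 0.1], [0, -0.12, 0]],
    [1, [0.7, -0.54, 0.16], [0, -0.16, 0]],
    [0.9, [1.0, -0.54, 0.23], [0, -0.2, 0]]
  ]
}}

```text
time: 14.7
ee_pos: [0.4432, 0.2141, 0.1882]
orientation: [-0.619, 0.342, -0.342, 0.619]
ft_force: [0.0, 0.5, -0.1]
width: 0.0045
```

Run:
```python
from h import *
np.set_printoptions(precision=4,suppress=True)
go([.496,-.1275,.19],50.3)
s=np.load("pics/side6.npz")
X=ray(s,[(238.8,204)],.024)[0]; a=np.radians(49.4); L=(X-[.4338,.3104,0])[:2]@np.array([[np.cos(a),-np.sin(a)],[np.sin(a),np.cos(a)]]); print("handle mid",X,L)
```

```text
jaw 50 turn [ 0.     -0.1011 -0.0001]
 jaw 230 turn [0.0002 0.8989 0.    ]
 shift [ 3.1743 -0.0187 -1.3688] q [-0.723  0.372  0.211  2.164 -0.133  0.617  0.143] t 14.7 pos [0.4432 0.2141 0.1882] jawz [ 0.847  0.532 -0.   ] x [ 0.532 -0.847 -0.   ] w 0.0045 F [ 0.    0.47 -0.15]
handle mid [0.4612 0.2641 0.024 ] [-0.0173 -0.0509]
```

Call:
{"name": "jog_arm", "arguments": {
  "plan": [
    [0.75, [0.2, 0, -0.08], [0, 0, 0]],
    [0.75, [0.4, 0, -0.17], [0, 0, 0]],
    [0.75, [0.6, 0, -0.26], [0, 0, 0]],
    [0.75, [0.8, 0, -0.34], [0, 0, 0]],
    [0.75, [1.0, 0, -0.43], [0, 0, 0]]
  ]
}}

```text
time: 15.2
ee_pos: [0.4592, 0.1062, 0.1878]
orientation: [0.618, -0.345, 0.344, -0.617]
ft_force: [0.3, 0.1, -0.0]
width: 0.0229
```

Call:
{"name": "jog_arm", "arguments": {
  "plan": [
    [0.75, [0.2, 0, -0.08], [0, 0, 0]],
    [0.75, [0.4, 0, -0.17], [0, 0, 0]],
    [0.75, [0.6, 0, -0.26], [0, 0, 0]],
    [0.75, [0.8, 0, -0.34], [0, 0, 0]],
    [0.75, [1.0, 0, -0.43], [0, 0, 0]]
  ]
}}

```text
time: 15.7
ee_pos: [0.4753, -0.0013, 0.1878]
orientation: [0.618, -0.345, 0.344, -0.618]
ft_force: [0.3, 0.4, -0.2]
width: 0.0231
```

Call:
{"name": "jog_arm", "arguments": {
  "plan": [
    [0.75, [0.2, 0, -0.08], [0, -0.02, 0]],
    [0.75, [0.4, 0, -0.17], [0, -0.04, 0]],
    [0.75, [0.6, 0, -0.26], [0, -0.06, 0]],
    [0.75, [0.8, 0, -0.34], [0, -0.08, 0]],
    [0.75, [1.0, 0, -0.43], [0, -0.1, 0]]
  ]
}}

```text
time: 16.2
ee_pos: [0.4914, -0.1089, 0.1877]
orientation: [-0.664, 0.243, -0.242, 0.664]
ft_force: [-0.9, -0.3, 1.0]
width: 0.0234
```

Run:
```python
from h import *
from workcell import snapshot,camera_info
np.set_printoptions(precision=4,suppress=True)
go([.4960,-.1277,.12],50.3)
for n in("side","scene","wrist"):
    c=camera_info(n);p,d=snapshot(n); np.savez(f"pics/{n}7.npz",p=p,d=d,**c)
    cv2.imwrite(f"pics/{n}7.png",p[:,:,::-1])
s=np.load("pics/scene7.npz"); print(proj(s,[[.513,.077,.093],[.496,-.1277,.04]]))
```

```text
jaw 50 turn [ 0.0001 -0.0022 -0.0004]
 jaw 230 turn [0.0006 0.9978 0.0001]
 shift [ 0.1575  0.6767 -0.1144] q [ 0.006  0.382  0.133  2.138 -0.085  0.628  1.07 ] t 16.2 pos [ 0.4914 -0.1089  0.1877] jawz [ 0.644  0.765 -0.   ] x [ 0.765 -0.644 -0.001] w 0.0234 F [-0.89 -0.28  1.04]
[[281.1814 169.1723]
 [313.4995 162.9317]]
```

View pics/wrist7.png

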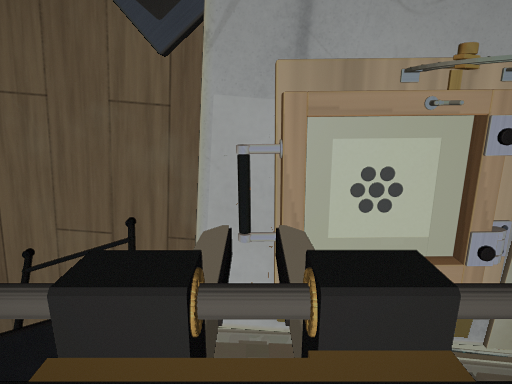

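Run:
```python
from h import *
np.set_printoptions(precision=4,suppress=True)
s=np.load("pics/wrist7.npz"); print(ray(s,[(245,194),(245,156),(245,233)],.042),dep(s,s["d"],[(245,194)]))
go(list(ray(s,[(245,194)],.042)[0,:2])+[.026],50.3)
```

```text
[[ 0.4964 -0.126   0.042 ]
 [ 0.4685 -0.1019  0.042 ]
 [ 0.5268 -0.1522  0.042 ]] [[ 0.4959 -0.1254  0.0446]]
 jaw 50 turn [ 0.0001 -0.0042 -0.0003]
 jaw 230 turn [0.0005 0.9958 0.0002]
 shift [ 0.1496  1.6179 -0.0921] q [ 0.006  0.382  0.135  2.138 -0.085  0.628  1.065] t 16.35 pos [ 0.4912 -0.1093  0.1878] jawz [ 0.649  0.761 -0.   ] x [ 0.761 -0.649 -0.001] w 0.0235 F [-0.06  0.4  -0.15]
```

Call:
{"name": "jog_arm", "arguments": {
  "plan": [
    [0.75, [0.08, 0.1, -0.05], [0, -0.003, 0]],
    [0.75, [0.15, 0.3, -0.1], [0, -0.003, 0]],
    [0.75, [0.15, 0.6, -0.1], [0, -0.003, 0]],
    [0.75, [0.15, 0.85, -0.1], [0, -0.003, 0]],
    [0.75, [0.15, 1.0, -0.1], [0, -0.003, 0]]
  ]
}}

```text
time: 16.85
ee_pos: [0.4958, -0.1247, 0.0861]
orientation: [0.665, -0.241, 0.239, -0.665]
ft_force: [-0.2, -0.4, -0.1]
width: 0.0234
```

Run:
```python
from h import *
go([.4962,-.1267,.026],50.3)
```

```text
jaw 50 turn [ 0.0003  0.0001 -0.0007]
 jaw 230 turn [-1.100e-03 -9.999e-01 -5.000e-04]
 shift [ 0.017   0.6009 -0.012 ] q [ 0.075  0.556  0.087  2.2   -0.121  0.393  1.139] t 16.85 pos [ 0.4958 -0.1247  0.0861] jawz [ 0.638  0.77  -0.001] x [ 0.77  -0.638 -0.002] w 0.0234 F [-0.22 -0.43 -0.09]
```

Call:
{"name": "jog_arm", "arguments": {
  "plan": [
    [0.75, [0.01, 0.15, -0.01], [0, 0, 0]],
    [0.75, [0.01, 0.3, -0.01], [0, 0, 0]],
    [0.75, [0.01, 0.45, -0.01], [0, 0, 0]],
    [0.75, [0.01, 0.6, -0.01], [0, 0, 0]],
    [0.75, [0.01, 0.6, -0.01], [0, 0, 0]]
  ]
}}

```text
time: 17.35
ee_pos: [0.4957, -0.1261, 0.0264]
orientation: [0.665, -0.241, 0.239, -0.665]
ft_force: [-0.5, -0.4, -0.1]
width: 0.0231
```

Call:
{"name": "jog_arm", "arguments": {
  "plan": [
    [0.85, [0, 0, 0], [0, 0, 0]],
    [1, [0, 0, 0], [0, 0, 0]],
    [1, [0, 0, 0], [0, 0, 0]],
    [1, [0, 0, 0], [0, 0, 0]],
    [1, [0, 0, 0], [0, 0, 0]]
  ],
  "force": 35
}}

```text
time: 17.85
ee_pos: [0.4963, -0.1275, 0.0289]
orientation: [0.665, -0.241, 0.24, -0.665]
ft_force: [-2.8, -3.7, -1.0]
width: 0.0107
```

Run:
```python
from h import *
np.set_printoptions(precision=4,suppress=True)
go([.4962,-.1268,.026],50.3)
# lift arc: tube displacement (along press x horizontal, up) for hinge radius .251
for t in np.arange(0,.66,.05): print(round(t,2),(2.51*(1-np.cos(t))).round(3),(2.51*np.sin(t)).round(3))
# brass pixels: index & pointer, wrist2 and side0 view
for n,(u0,u1,v0,v1) in {"wrist2":(225,290,55,112),"side0":(272,300,215,242)}.items():
    s=np.load(f"pics/{n}.npz"); b=s["p"][v0:v1,u0:u1].astype(int)
    h=cv2.cvtColor(s["p"],cv2.COLOR_RGB2HSV)[v0:v1,u0:u1]
    m=((h[...,1]>140)&(h[...,0]>14)&(h[...,0]<28)).astype(np.uint8)
    k,l,st,ce=cv2.connectedComponentsWithStats(m)
    for i in range(1,k):
        if st[i,4]>4: 
            v,u=np.nonzero(l==i); X=dep(s,s["d"],np.c_[u+u0,v+v0])
            print(n,st[i],ce[i]+[u0,v0],np.median(X,0))
```

```text
jaw 50 turn [ 0.0001 -0.0003 -0.    ]
 jaw 230 turn [0.     0.9997 0.0002]
 shift [-0.0052  0.0292  0.0044] q [ 0.102  0.66   0.056  2.226 -0.134  0.259  1.152] t 17.85 pos [ 0.4963 -0.1275  0.0289] jawz [ 0.64   0.769 -0.   ] x [ 0.769 -0.64  -0.   ] w 0.0107 F [-2.78 -3.68 -0.97]
0.0 0.0 0.0
0.05 0.003 0.125
0.1 0.013 0.251
0.15 0.028 0.375
0.2 0.05 0.499
0.25 0.078 0.621
0.3 0.112 0.742
0.35 0.152 0.861
0.4 0.198 0.977
0.45 0.25 1.092
0.5 0.307 1.203
0.55 0.37 1.312
0.6 0.438 1.417
0.65 0.512 1.519
wrist2 [  9  10  26  15 159] [245.8113  73.4151] [0.5122 0.0771 0.0933]
wrist2 [12 29 25  5 69] [248.5942  86.    ] [0.5204 0.0725 0.0919]
wrist2 [37 29 14  1 14] [268.5  84. ] [0.5282 0.089  0.0436]
side0 [ 6  6  4  4 11] [279.6364 222.5455] [0.5068 0.0743 0.0946]
side0 [12 18  8  4 18] [287.5    234.5556] [0.5309 0.0867 0.0426]
```

Call:
{"name": "jog_arm", "arguments": {
  "plan": [
    [1, [0, -0.06, 0], [0, 0, 0]],
    [1, [0, -0.18, 0.006], [0, 0, 0]],
    [1, [0, -0.32, 0.02], [0, 0, 0]],
    [1, [0, -0.47, 0.045], [0, 0, 0]],
    [1, [0, -0.621, 0.078], [0, 0, 0]]
  ]
}}

```text
time: 18.35
ee_pos: [0.5014, -0.1213, 0.0923]
orientation: [0.665, -0.24, 0.24, -0.665]
ft_force: [-1.0, -1.6, -3.3]
width: 0.0112
```

Call:
{"name": "jog_arm", "arguments": {
  "plan": [
    [1, [0, -0.121, 0.034], [0, 0, 0]],
    [1, [0, -0.24, 0.074], [0, 0, 0]],
    [1, [0, -0.356, 0.12], [0, 0, 0]],
    [1, [0, -0.425, 0.15], [0, 0, 0]],
    [1, [0, -0.471, 0.172], [0, 0, 0]]
  ]
}}

```text
time: 18.85
ee_pos: [0.5125, -0.1079, 0.139]
orientation: [-0.665, 0.24, -0.24, 0.665]
ft_force: [-3.4, -4.1, -1.8]
width: 0.0111
```

Run:
```python
from h import *
from workcell import snapshot,camera_info
np.set_printoptions(precision=4,suppress=True)
go([.4963,-.1275,.0289],50.3)
H=np.array([.6568,.0664,.04]); a=np.radians(50.3); B=np.array([[np.cos(a),np.sin(a),0],[-np.sin(a),np.cos(a),0],[0,0,1]])
T=[]
for n in("side","scene","wrist"):
    c=camera_info(n);p,d=snapshot(n); np.savez(f"pics/{n}8.npz",p=p,d=d,**c)
    u,v=proj(c,[.513,.075,.093])[0]; print(n,u,v)
    u=int(u);v=int(v)
    if 30<u<480 and 30<v<350:
        cr=p[v-30:v+30,u-30:u+30,::-1]; T.append(cv2.resize(cr,(390,390),interpolation=cv2.INTER_CUBIC))
    h=cv2.cvtColor(p,cv2.COLOR_RGB2HSV); m=((h[...,1]>140)&(h[...,0]>14)&(h[...,0]<28)&(d>0))
    vv,uu=np.nonzero(m); X=(dep(c,d,np.c_[uu,vv])-H)@B.T
    k=(abs(X[:,1]-.113)<.03)&(np.hypot(X[:,0],X[:,2])<.125)&(X[:,2]>0)&(X[:,0]<0); X=X[k]; uu,vv=uu[k],vv[k]
    for x,i,j in list(zip(X,uu,vv))[:60:2]: print(i,j,x,"ang %.3f r %.3f"%(np.arctan2(x[2],-x[0]),np.hypot(x[0],x[2])))
print(len(T)); cv2.imwrite("pics/c8.png",np.hstack(T)[:, :800])
```

```text
jaw 50 turn [-0.0001 -0.0002  0.0002]
 jaw 230 turn [-0.0003  0.9998 -0.0001]
 shift [-0.0003  1.1007 -0.2547] q [ 0.012  0.477  0.122  2.139 -0.11   0.53   1.093] t 18.85 pos [ 0.5125 -0.1079  0.139 ] jawz [0.639 0.769 0.   ] x [ 0.769 -0.639  0.001] w 0.0111 F [-3.37 -4.13 -1.79]
side 282.2120546164583 222.611130696113
279 221 [-0.0852  0.1238  0.0554] ang 0.577 r 0.102
279 222 [-0.0881  0.1228  0.055 ] ang 0.558 r 0.104
281 222 [-0.0878  0.1182  0.0561] ang 0.569 r 0.104
279 223 [-0.0899  0.1221  0.0538] ang 0.539 r 0.105
285 223 [-0.0825  0.1105  0.0514] ang 0.557 r 0.097
279 224 [-0.0909  0.1217  0.0517] ang 0.517 r 0.105
285 224 [-0.0847  0.1097  0.0504] ang 0.537 r 0.099
290 224 [-0.0574  0.1063  0.0301] ang 0.483 r 0.065
292 224 [-0.0529  0.1028  0.0276] ang 0.481 r 0.060
291 225 [-0.06    0.103   0.0301] ang 0.465 r 0.067
scene 281.49325150826434 168.91897876178425
284 167 [-0.1022  0.0967  0.0482] ang 0.441 r 0.113
285 168 [-0.1045  0.0986  0.0456] ang 0.411 r 0.114
280 169 [-0.0824  0.1127  0.0518] ang 0.561 r 0.097
282 169 [-0.0843  0.1213  0.055 ] ang 0.578 r 0.101
284 1
[... 2195 characters left out ...]
[-0.0893  0.1234  0.0503] ang 0.513 r 0.102
493 8 [-0.0883  0.1233  0.0506] ang 0.520 r 0.102
495 8 [-0.0874  0.1232  0.051 ] ang 0.528 r 0.101
486 9 [-0.0898  0.1238  0.0466] ang 0.479 r 0.101
488 9 [-0.0901  0.1232  0.049 ] ang 0.498 r 0.103
490 9 [-0.0899  0.1228  0.0505] ang 0.512 r 0.103
492 9 [-0.0889  0.1227  0.0508] ang 0.519 r 0.102
494 9 [-0.0883  0.1225  0.0517] ang 0.529 r 0.102
496 9 [-0.0866  0.1228  0.0507] ang 0.530 r 0.100
486 10 [-0.0892  0.1234  0.0458] ang 0.474 r 0.100
488 10 [-0.0903  0.1225  0.0495] ang 0.501 r 0.103
490 10 [-0.0905  0.122   0.0515] ang 0.518 r 0.104
492 10 [-0.0892  0.1221  0.0513] ang 0.522 r 0.103
494 10 [-0.0885  0.1219  0.0521] ang 0.532 r 0.103
2
```

View pics/c8.png

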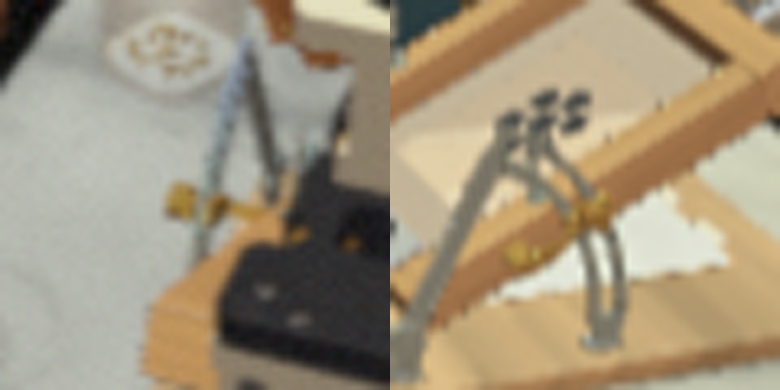

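Call:
{"name": "jog_arm", "arguments": {
  "plan": [
    [1, [0, -0.03, 0.015], [0, 0, 0]],
    [1, [0, -0.07, 0.036], [0, 0, 0]],
    [1, [0, -0.11, 0.058], [0, 0, 0]],
    [1, [0, -0.14, 0.075], [0, 0, 0]],
    [1, [0, -0.146, 0.078], [0, 0, 0]]
  ]
}}

```text
time: 19.5
ee_pos: [0.5172, -0.1023, 0.1528]
orientation: [0.665, -0.241, 0.24, -0.665]
ft_force: [-3.5, -4.6, -0.8]
width: 0.0107
```

Run:
```python
from h import *
from workcell import snapshot,camera_info,ctrl
np.set_printoptions(precision=4,suppress=True)
o=ctrl.get_obs(); print(o["ee_pos"],"theta",np.arcsin((o["ee_pos"][2]-.0289)/.251),o["ft_force"],o["width"])
H=np.array([.6568,.0664,.04]); a=np.radians(50.3); B=np.array([[np.cos(a),np.sin(a),0],[-np.sin(a),np.cos(a),0],[0,0,1]])
W=lambda r,t,y: H+np.array([-r*np.cos(t),y,r*np.sin(t)])@B
c=camera_info("scene");p,d=snapshot("scene"); np.savez("pics/scene9.npz",p=p,d=d,**c)
u0,v0=250,145; k=11
im=cv2.resize(p[v0:v0+50,u0:u0+50,::-1],None,fx=k,fy=k,interpolation=cv2.INTER_CUBIC)
im=im.copy()
for t in (.4,.45,.5,.55,.6):   # scale ticks on the quadrant plane, r .107..  .115
    q=(proj(c,[W(.11,t,.113),W(.125,t,.113)])-[u0,v0]+.5)*k
    cv2.line(im,tuple(map(int,q[0])),tuple(map(int,q[1])),(255,0,255),1)
    print(t,(proj(c,[W(.086,t,.113),W(.107,t,.113),W(.06,t,.105)])).round(1).tolist())
cv2.imwrite("pics/c9.png",im)
```

```text
[ 0.5172 -0.1023  0.1528] theta 0.5160278318346385 [-3.4667 -4.6134 -0.7682] 0.010688079803539908
0.4 [[278.8, 175.2], [285.2, 171.6], [269.6, 178.6]]
0.45 [[278.2, 174.0], [284.6, 170.1], [269.2, 177.8]]
0.5 [[277.6, 172.9], [283.8, 168.6], [268.8, 177.0]]
0.55 [[277.0, 171.8], [283.0, 167.2], [268.3, 176.2]]
0.6 [[276.3, 170.7], [282.1, 165.9], [267.8, 175.5]]
```

View pics/c9.png

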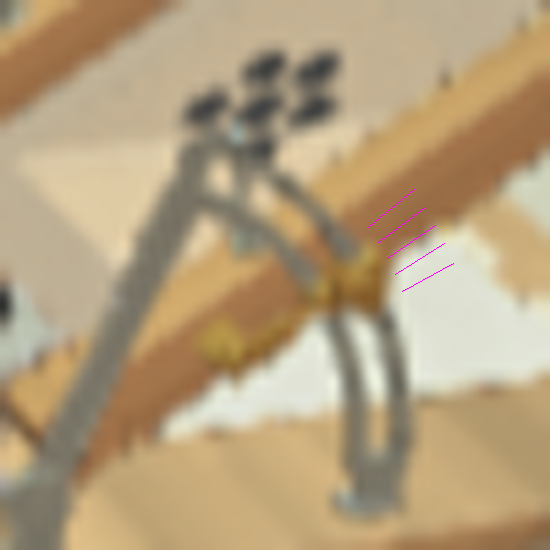

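Run:
```python
from h import *
from scipy.optimize import least_squares
np.set_printoptions(precision=4,suppress=True)
H=np.array([.6568,.0664,.04]); a=np.radians(50.3); B=np.array([[np.cos(a),np.sin(a),0],[-np.sin(a),np.cos(a),0],[0,0,1]])
def pts(n):
    s=np.load(f"pics/{n}.npz");p,d=s["p"],s["d"]
    h=cv2.cvtColor(p,cv2.COLOR_RGB2HSV); m=((h[...,1]>140)&(h[...,0]>14)&(h[...,0]<28)&(d>0)).astype(np.uint8)
    v,u=np.nonzero(m); X=(dep(s,d,np.c_[u,v])-H)@B.T
    k=(X[:,1]>.085)&(X[:,1]<.14)&(np.hypot(X[:,0],X[:,2])<.12)&(X[:,2]>-.01)&(X[:,0]<-.04); return X[k]
S={n:pts(n) for n in("wrist1","wrist2","wrist7","wrist8","scene8","scene9","side0","side8")}
for n,X in S.items():
    N=X[(X[:,1]>.1185)&(X[:,2]>.03)]; P=X[X[:,2]<(.02 if n[-1] in"0127" else .04)]
    r=np.hypot(X[:,0],X[:,2]); b=X[(X[:,1]<.1185)&(X[:,2]>.03)&(r>.08)]
    print(n,len(N),"nut c",N.mean(0) if len(N) else 0,"block",len(b),b.mean(0) if len(b) else 0,"pointer",len(P),P.mean(0) if len(P) else 0, "r",(np.hypot(P[:,0],P[:,2]).min(),np.hypot(P[:,0],P[:,2]).max()) if len(P) else 0)
    if len(N)>8:
        f=least_squares(lambda c:np.hypot(N[:,0]-c[0],N[:,2]-c[1])-.0065,[-.083,.047],loss="soft_l1",f_scale=.001); c=f.x
        print("   circle",c,"ang",np.arctan2(c[1],-c[0]),"r",np.hypot(*c))
N=np.vstack([S[n][(S[n][:,1]>.1185)&(S[n][:,2]>.03)] for n in("wrist2","wrist7","wrist8")])
c=least_squares(lambda c:np.hypot(N[:,0]-c[0],N[:,2]-c[1])-.0065,[-.083,.047],loss="soft_l1",f_scale=.001).x
print("all",c,np.arctan2(c[1],-c[0]),np.hypot(*c))
```

```text
wrist1 0 nut c 0 block 0 0 pointer 61 [-0.0691  0.116   0.0014] r (np.float64(0.05824744953084248), np.float64(0.08510059416160934))
wrist2 65 nut c [-0.0835  0.1215  0.0526] block 161 [-0.0839  0.1133  0.0529] pointer 14 [-0.0648  0.1134  0.0038] r (np.float64(0.0589564498324388), np.float64(0.07087330922158702))
   circle [-0.0837  0.0483] ang 0.5238039360277074 r 0.096617491012799
wrist7 80 nut c [-0.0884  0.1218  0.0513] block 177 [-0.0876  0.1129  0.053 ] pointer 29 [-0.0674  0.103   0.    ] r (np.float64(0.06655195383466113), np.float64(0.06797272171724546))
   circle [-0.0836  0.0482] ang 0.5230109374782713 r 0.09644989848852656
wrist8 130 nut c [-0.0891  0.1217  0.0507] block 326 [-0.0873  0.1121  0.0522] pointer 122 [-0.0608  0.1036  0.0292] r (np.float64(0.06542060522783558), np.float64(0.07292102097713715))
   circle [-0.0835  0.0488] ang 0.5285844859483252 r 0.09673696670187945
scene8 19 nut c [-0.0806  0.1236  0.0498] block 14 [-0.0868  0.1093  0.0465] pointer 33 [-0.0634  0.105   0.0293] r (np.float64(0.05827646776700771), np.float64(0.09011312976037486))
   circle [-0.0822  0.0475] ang 0.5241671926221732 r 0.09493826185431947
scene9 15 nut c [-0.0808  0.1241  0.0497] block 16 [-0.0824  0.1097  0.0458] pointer 36 [-0.061   0.1041  0.0327] r (np.float64(0.05798830149722376), np.float64(0.0891320729124342))
   circle [-0.0821  0.0468] ang 0.518278210782482 r 0.09450523128253482
side0 9 nut c [-0.0885  0.1218  0.054 ] block 3 [-0.0879  0.115   0.0552] pointer 14 [-0.064   0.1105  0.0019] r (np.float64(0.05832771929471045), np.float64(0.07093051600709391))
   circle [-0.0859  0.0485] ang 0.5139946757289268 r 0.09862548878100744
side8 8 nut c [-0.0882  0.1221  0.0542] block 6 [-0.0836  0.1104  0.0508] pointer 6 [-0.0575  0.105   0.0296] r (np.float64(0.05963237916220219), np.float64(0.06841855402288237))
all [-0.0836  0.0484] 0.524832469349149 0.09659568036112748
```

Call:
{"name": "jog_arm", "arguments": {
  "plan": [
    [1, [0, -0.015, 0.006], [0, 0, 0]],
    [1, [0, -0.015, 0.006], [0, 0, 0]],
    [1, [0, -0.015, 0.006], [0, 0, 0]],
    [1, [0, -0.015, 0.006], [0, 0, 0]],
    [1, [0, -0.015, 0.006], [0, 0, 0]]
  ]
}}

```text
time: 20.05
ee_pos: [0.5176, -0.1018, 0.1539]
orientation: [0.665, -0.241, 0.24, -0.665]
ft_force: [-3.6, -4.4, -0.4]
width: 0.011
```

Run:
```python
from h import *
from workcell import snapshot,camera_info,ctrl
np.set_printoptions(precision=4,suppress=True)
a=np.radians(49.4)
for i in range(2):
    c=camera_info("side");p,d=snapshot("side"); o=ctrl.get_obs()
    print(o["time"],o["ee_pos"],"theta",np.arcsin((o["ee_pos"][2]-.0289)/.251),o["ft_force"],o["width"],abs(o["joint_vel"]).max())
    v,u=np.mgrid[175:235,180:268]; v,u=v.ravel(),u.ravel(); b=p[v,u].astype(int); k=b[:,0]-b[:,2]>40; X=dep(c,d,np.c_[u[k],v[k]])
    L=(X-[.4338,.3104,0])[:,:2]@np.array([[np.cos(a),-np.sin(a)],[np.sin(a),np.cos(a)]]); print("handle in tray",np.median(L,0),"z",np.median(X[:,2]))
s=np.load("pics/side0.npz"); df=np.abs(p.astype(int)-s["p"]).max(2); print("jar/tape change",df[180:210,268:290].mean(),df[152:178,225:262].mean())
```

```text
20.1 [ 0.5176 -0.1018  0.1539] theta 0.5215290571464629 [-3.695  -4.5105 -0.4512] 0.0109058093208078 0.001236220227623815
handle in tray [-0.0049 -0.0473] z 0.023144355370236486
20.15 [ 0.5176 -0.1018  0.1539] theta 0.5214801728158056 [-4.5816 -4.3427  0.0277] 0.01118415475385858 0.0018970969512223479
handle in tray [-0.0059 -0.0476] z 0.02315902456909006
jar/tape change 8.543939393939393 7.668399168399168
```

```bash
python3 -c "
from workcell import workorder
print(workorder.close_job())"
```

```text
the job is handed in; nothing more can be done
None
```

I lifted the squeegee off its hooks, carried it over the quadrant and set it down in the black tray. I then raised the screen by its lift bar to the index and handed the job in at about 20 s while still holding it. No verdict is reported.

- **Squeegee:** It stayed standing on its blade when released, so I tipped it onto its side with closed fingers. It now lies about 6 mm along and 48 mm across from the tray centre (limits 55 and 65 mm), with the top of its handle at 23 mm.
- **Screen:** From how far the bar rose, it stands at 0.521 rad. The index measures 0.525 rad from circle fits to its nut, so it is well inside the 0.07 rad limit. The arm was still, gripping the 11 mm tube at 35 N.
- **Tape roll and jar:** They look unmoved. Their image patches changed only slightly from the first picture.
- **Disagreement:** Depth readings of the pointer itself in the scene camera came out about 0.02 rad below the angle worked out from the bar. The wrist camera was about 0.006 rad below. Both are within tolerance.

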